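# Knob the desk mirror and hold the green lamp in the webcam's view

### The arm

A 6-joint arm with a two-finger parallel gripper is mounted at the origin on the work surface. World frame = base frame: x ahead of the robot, y to its left, z up, the work surface at z = 0. Lengths are in m, angles in rad, forces in N, time in s.
With the tool pointing down it reaches from about 0.35 to 0.85 m from the base axis. Payload 8.1 kg.
Tool frame: the origin (TCP) lies on the centre line of the jaws, within the pads' length; the fingertips stand 17 mm ahead of it and the grasp point (between the pads) lies 2 mm behind it; z points along the fingers, y is the line along which they close (so a half turn about z gives the same grasp; the last joint's range is limited). The gripper opens to 93 mm and grips with 3 to 60 N. Pads are 15 mm wide; open, the fingers measure 128 mm over their backs; the gripper's body (75 mm by 188 mm) begins 65 mm behind the grasp point.
Start: joints at [1.029, 0.13, 1.488, -0, 1.523, -0.085], TCP at [0.265, 0.538, 0.236] pointing down, gripper open.
Joint ranges: [-2.96, 2.96], [-0.89, 2.26], [0.02, 2.5], [-1.34, 4.48], [0, 2.73], [-2.66, 2.66]. Speed limits (rad/s): [2.39, 2.39, 2.79, 3.14, 3.14, 3.14].

### API

Orientations are given as a rotation vector (axis times angle).
In Python, from plant import robot, optics, close_job, models gives the robot as it stands.
- The arm moves only by the shell command python3 -m inch 'ROWS' [OPENING] [FORCE]. ROWS is a JSON object of lists of equal length, an entry for each row: "travel": the shift along the tool's x, y, z in m, a list of three; "spin": the turn about the tool's z in rad. In form: {"travel": [[x, y, z], ...], "spin": [spin, ...]}. A call has 1 to 10 rows; each row is the pose to reach, as a shift and turn from the pose commanded when the call began, along the tool's axes at that moment; what a row does not reach only later rows make up. A row lasts 1/12 s, in which the tool goes at most 41.7 mm and 7.16 degrees, less where a joint would pass 70% of its speed; a pose out of reach is approached as far as the arm can. A call with a gripper value outside its range is refused whole. OPENING is the closure, from 0 (fully open) to 1 (shut), set as the call begins (- or left out, the last holds). The fingers move at their own pace and stop on an object; FORCE is the grip in N (left out, the last holds). Time passes only in rows, so rows that repeat a pose let the fingers close. It gives the time, the measured TCP pose, the force, the opening and the grip force at its end, in the units of the state.
- robot.read_state(): the state, without advancing time (a new reading comes with each control period).
- optics.read_camera(name): name is "side" or "top" or "wrist"; returns (picture, depth): 420x560x3 uint8, red, green, blue; 420x560 float32, m along the optical axis (not along the pixel's ray), 0 where there is no reading.
- optics.camera_info(name): a dict with "camera_matrix" (3x3 intrinsics, pixels), "view" (4x4, takes a point from world to camera coordinates). Camera axes: x right, y down, z forward; pixel columns grow to the right and rows downward; lengths in m; the calibration is good to about 2 mm. The wrist camera is an equidistant fisheye: a pixel r from the principal point sees the ray r / f radians off the axis. A picture is of the moment at which its call begins: read the wrist's pose just before it. camera_info takes no time and is no camera call; for the wrist camera it gives the pose at the moment of the call.
- close_job(): hands the job in; it is judged then, once.
Trained networks look in the newest picture that a camera, given by its name, has taken for a name from the list of things; names that differ only in an ending like _2 or _b are one class to them, and where a whole thing is asked for, a point or a joint stands for the part that bears it (a point fixed in the world has none). Each returns a list of dicts, best first, with "p" (0 to 1); they miss things now and then, are a little off and sometimes report something else, mostly with a low value. They report only what shows in the picture. A call takes as long as a camera call. They do not tell look-alikes from the thing itself.
- models.look_for(camera, name): "centre" ([x, y, z] in m, in world coordinates, good to about 4 mm: the middle of the surface that is visible of it).
- models.masks_of(camera, name): "region" (420x560 bool, what is visible of it).
The state is a dict: "t": time; "q": joint angles; "dq": joint speeds; "joint_torque": joint torques, N m; "tool_pos": TCP position; "orientation": TCP orientation; "force": force on the tool from outside, world axes, zero at the start; "wrist_torque": the same for the moment, N m; "opening": finger opening in m; "gripper_force": force on a finger pad.
Only numpy, scipy, OpenCV 4.12 (cv2) and the standard library are available. Lean on these libraries where they do the work, as an engineer would, in place of code of your own. Each camera call takes 0.05 s, during which the arm holds its last target. There are 200 camera calls.

### The job

The webcam on this desk watches a status lamp by way of a swivel mirror whose knob has come off: fit the red knob fully down onto the mirror's square spindle and turn it until the webcam, looking into the mirror, sees the green lamp in the middle of its view. The mirror springs back when let go, so finish with the gripper still holding the knob and the mirror still at that angle. Do not touch the mirror itself, only its knob, and leave both lamps and the other things on the desk where they are.

Things in the scene. Friction and masses are not known exactly. Their poses are not given: they have to be found in the camera images.
- knob: Loose red knob, about 80 g, upright. Square hub 30 x 30 mm, 32 mm high, with a square bore from below (19.4 mm wide, 28 mm deep, parallel to the hub's sides); on it a grip bar 50 mm long (its x), 16 mm wide (its y), 32 to 64 mm above the underside, white line along its top. Origin: centre of the underside, z up. Grip across the 16 mm, fingertips above the hub.
- spindle (a point): Centre of the top of the round dark collar (36 mm wide, 112 mm above the desk) where the seated knob's underside rests. Above it the square brass shaft, 18 x 18 mm, 24 mm high, last 4 mm tapered to 13 mm. z up on the turning axis; x = glass normal; shaft sides along x and y. Turns with the mirror. The knob fits in any quarter turn, with 0.08 rad of play either way.
- mirror_turn (a joint): Turn of the mirror about its upright spindle, rad, counter-clockwise from above positive, 0 at rest; stops at -0.6 and +0.6. A spring (0.10 N m/rad) brings it back to 0 when free.
- sight_line (a point): Webcam's line of sight after the mirror (invisible). Origin on the mirror's axis, 62 mm up; x points level where the webcam sees, z up. Turns twice as far as the mirror: at rest x is 80 deg counter-clockwise of the direction axis to webcam, the glass normal always halfway between. The lamp is mid-view when x points at its centre: 0.2 to 0.5 rad of mirror turn from rest, either way.
- lens (a point): Front of the webcam's lens, 70 mm above the desk, 115 mm from the mirror's axis and aimed at it. The webcam is a black box (45 x 62 x 46 mm, top 93 mm above the desk) on a post at the end of a flat aluminium bar that joins it to the mirror's round white base (124 mm wide). The rig is fixed to the desk.
- mirror: The mirror with its spindle: upright glass in a black frame, 96 mm wide, 19 to 106 mm above the desk, 12 mm thick, on a grey turntable 110 mm wide whose orange stripe marks the glass normal. Origin: on the turning axis at desk height (the glass face lies on the axis); x = glass normal, z up. The robot must not touch it.
- lamp_green: The green status lamp, the one to be seen: upright green cylinder 48 mm diameter on a white foot of 68 mm diameter, 105 mm high, 0.35 kg, loose. Origin: centre of the underside. It stands 0.18 to 0.25 m from the mirror's axis; it and the red lamp may change places.
- lamp_red: The red status lamp, same shape and size as the green one, not to be looked at. Origin: centre of the underside.
- speaker: Black cone-shaped speaker with a loop, 80 mm diameter, 138 mm high; leave alone. Origin: centre of the underside.
- mug: White mug, 80 mm diameter, 95 mm high, handle at its +y; leave alone. Origin: centre of the underside.
- mouse: White computer mouse, 105 x 60 x 33 mm; leave alone. Origin: centre of the underside.
- glasses_case: Blue spectacle case, 160 x 62 x 43 mm, long along its x; leave alone. Origin: centre of the underside.
- notes: Yellow-green block of sticky notes, 76 x 76 x 16 mm; leave alone. Origin: centre of the underside.
- stapler: Black and grey stapler, 130 x 36 x 41 mm, long along its x; leave alone. Origin: centre of the underside.
Not all that is in view belongs to the job. Of the things like the knob, leave any that is grey; of the rest the smaller one is meant.

How it is judged:
On the way:
1. the knob is fully down on the mirror's spindle (z of knob in the frame of spindle between -0.004 and 0.004 m and horizontal distance between knob and spindle below 0.004 m and angle between knob's own z axis and vertical below 0.15 rad), for 0.2 s.
At the end, for the whole second after the job is handed in: The knob is fully down on the spindle (within 4 mm in height and sideways), the webcam's line of sight by the mirror passes within 20 mm of the green lamp's centre, the gripper presses on the knob with more than 1 N, and the mirror stands still (under 0.08 rad/s) (all of step 1 and y of lamp_green in the frame of sight_line between -0.02 and 0.02 m and x of lamp_green in the frame of sight_line above 0.05 m and contact force between the fingers and knob above 1 N and velocity of joint mirror_turn between -0.08 and 0.08 rad/s); the arm keeps its last pose, push and grip.
It fails at once if the mirror itself (glass, frame, turntable) is touched by the robot (contact force between any of the fingers, the arm and mirror above 1 N).
It fails at once if a lamp is moved by more than 15 mm (distance of any of lamp_green, lamp_red from where it was at the start of the episode above 0.015 m).
It fails at once if another thing on the desk is moved by more than 25 mm (distance of any of speaker, mug, mouse, glasses_case, notes, stapler from where it was at the start of the episode above 0.025 m).
It also fails if it takes over 38 s, if anything falls off the work surface, if the arm or the gripper's body presses on something with over 40 N, if the wrist force passes 120 N, or if a joint passes its speed limit or range.

## Working session

There is one attempt and no reset: what is moved stays moved. The work goes in short steps, Python scripts to look and compute and a shell command to move; the robot and the scene stay as the last step left them, time stands still between calls to the robot, and variables do not carry over. Pictures are saved under pics/ and viewed, at most 10 in all, crops included, and the job is handed in when it is done.

```bash
mkdir -p pics
cat > h.py <<'E'
import numpy as np, cv2
from plant import robot, optics, close_job, models
def world(cam,depth,info,mask):
    K=np.array(info["camera_matrix"]);V=np.linalg.inv(np.array(info["view"]))
    v,u=np.nonzero(mask&(depth>0));z=depth[v,u]
    p=np.c_[(u-K[0,2])/K[0,0]*z,(v-K[1,2])/K[1,1]*z,z]
    return p@V[:3,:3].T+V[:3,3],u,v
def pix(info,P):
    K=np.array(info["camera_matrix"]);V=np.array(info["view"])
    c=V[:3,:3]@np.array(P)+V[:3,3];return (K@c/c[2])[:2]
E
python3 - <<'E'
from h import *
ims={}
for c in("top","side"):
    im,d=optics.read_camera(c);ims[c]=im
    np.savez(c+"0.npz",im=im,d=d);cv2.imwrite(f"pics/{c}0.png",im[:,:,::-1])
    for n in("knob","spindle","lens","mirror","lamp_green","lamp_red","speaker","mug"):
        for r in models.look_for(c,n):
            if r["p"]>.2: print(c,n,round(r["p"],2),np.round(r["centre"],3),np.round(pix(optics.camera_info(c),r["centre"])))
print(robot.read_state())
print(optics.camera_info("wrist"),optics.camera_info("top"))
E
```

```text
top knob 0.81 [ 0.508 -0.218  0.081] [348. 212.]
top knob 0.51 [ 0.382 -0.177  0.085] [336. 253.]
top knob 0.47 [ 0.444 -0.299  0.061] [373. 232.]
top spindle 0.9 [ 0.504 -0.032  0.016] [288. 217.]
top lens 0.65 [ 0.53  -0.056  0.018] [295. 208.]
top mirror 0.57 [ 0.503 -0.029  0.018] [287. 217.]
top lamp_green 0.68 [ 0.684 -0.009  0.101] [279. 157.]
top lamp_red 0.79 [0.503 0.176 0.102] [220. 217.]
top speaker 0.63 [0.624 0.368 0.101] [157. 180.]
top speaker 0.3 [ 0.503 -0.035  0.016] [289. 217.]
top mug 0.91 [ 0.553 -0.45   0.043] [418. 197.]
side knob 0.77 [ 0.491 -0.231  0.05 ] [332. 270.]
side knob 0.74 [ 0.368 -0.196  0.049] [289. 288.]
side knob 0.58 [ 0.438 -0.307  0.039] [346. 298.]
side knob 0.48 [ 0.499 -0.062  0.038] [281. 248.]
side spindle 0.82 [ 0.497 -0.036  0.052] [274. 240.]
side lens 0.97 [ 0.498 -0.062  0.038] [281. 248.]
side lamp_green 0.57 [ 0.674 -0.019  0.065] [308. 212.]
side lamp_red 0.88 [0.491 0.168 0.05 ] [221. 217.]
side lamp_red 0.73 [ 0.533 -0.444  0.061] [423. 296.]
side speaker 0.56 [0.611 0.361 0.07 ] [208. 182.]
side mug 0.75 [ 0.527 -0.445  0.063
[... 938 characters left out ...]
6.01077045e-01],
       [ 8.70405787e-01, -4.28712020e-01,  2.42073895e-01,
        -2.82628424e-02],
       [ 2.17268182e-01, -1.06744382e-01, -9.70257787e-01,
         3.88537932e-01],
       [ 0.00000000e+00,  0.00000000e+00,  0.00000000e+00,
         1.00000000e+00]])} {'camera_matrix': array([[435.45011963,   0.        , 276.42285505],
       [  0.        , 435.45011963, 217.86965163],
       [  0.        ,   0.        ,   1.        ]]), 'view': array([[-0.02912287, -0.99951523, -0.01100731,  0.01950933],
       [-0.99779471,  0.0297263 , -0.05934698,  0.5003667 ],
       [ 0.05964542,  0.00925468, -0.99817673,  1.40362755],
       [ 0.        ,  0.        ,  0.        ,  1.        ]])}
```

View pics/top0.png

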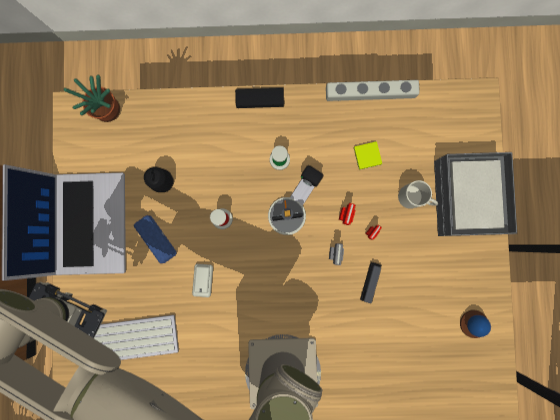

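View pics/side0.png

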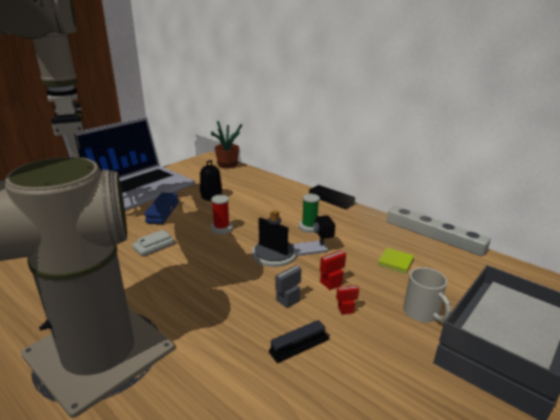

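The top view shows three knob-like things: large red at (348,212), small red at (373,232) and grey at (336,253). The task says leave grey and take the smaller of the rest, so I choose the one at (373,232). The mirror rig is at (287,215), the webcam at (312,175), the green lamp at (279,157) and the red lamp at (220,217). The side view agrees, with the small red knob at (347,299).

Run:
```python
from h import *
a=np.load("top0.npz");im,d=a["im"],a["d"];i=optics.camera_info("top")
z=lambda x0,y0,n,s:cv2.resize(im[y0:y0+n,x0:x0+n],None,fx=s,fy=s,interpolation=cv2.INTER_CUBIC)
cv2.imwrite("pics/crop1.png",np.hstack([z(322,200,65,6),z(255,145,75,6)[:390]])[:,:,::-1])
hsv=cv2.cvtColor(im,cv2.COLOR_RGB2HSV).astype(int)
red=((hsv[...,0]<8)|(hsv[...,0]>172))&(hsv[...,1]>150)
n,l,st,ce=cv2.connectedComponentsWithStats(red.astype(np.uint8))
for k in range(1,n):
    if st[k,4]>25:
        p,u,v=world("top",d,i,l==k); print("red",ce[k].round(1),st[k,4],"zmax",p[:,2].max().round(3),np.median(p[p[:,2]>p[:,2].max()-.012],0).round(4))
yy,xx=np.mgrid[:420,:560]
p,u,v=world("top",d,i,(abs(xx-373)<12)&(abs(yy-232)<12))
for P,U,V in zip(p,u,v):
    if P[2]>.045: print(U,V,P.round(3),im[V,U],end="; ")
print()
for name,cx,cy,r,z0,z1 in(("spindle",287,211,12,.108,.15),("cam",312,175,15,.08,.105),("green",279,157,14,.09,.12),("redl",220,217,14,.09,.12)):
    p,u,v=world("top",d,i,np.hypot(xx-cx,yy-cy)<r); q=p[(p[:,2]>z0)&(p[:,2]<z1)]
    print(name,len(q),q.mean(0).round(4) if len(q) else "", cv2.minAreaRect((q[:,:2]*1000).astype(np.float32)) if len(q)>3 else "")
s=robot.read_state();print(s["t"])
```

```text
red [346.9 213.7] 208 zmax 0.09 [ 0.5047 -0.2213  0.0849]
red [225.9 219.8] 30 zmax 0.089 [0.5024 0.1608 0.0819]
red [371.3 231. ] 81 zmax 0.068 [ 0.4474 -0.2968  0.0623]
red [376.6 233.2] 30 zmax 0.068 [ 0.4426 -0.3096  0.0618]
376 225 [ 0.467 -0.31   0.051] [105  55  36]; 377 225 [ 0.466 -0.311  0.06 ] [142  61  39]; 378 225 [ 0.466 -0.313  0.063] [185  67  42]; 379 225 [ 0.466 -0.317  0.063] [169 113  73]; 376 226 [ 0.463 -0.309  0.054] [102  16  13]; 377 226 [ 0.463 -0.31   0.062] [171  21  11]; 378 226 [ 0.463 -0.313  0.064] [199  58  50]; 379 226 [ 0.463 -0.316  0.066] [179 159 144]; 380 226 [ 0.463 -0.32   0.061] [183  86  55]; 381 226 [ 0.463 -0.325  0.055] [177 125  81]; 375 227 [ 0.46  -0.304  0.061] [90 18 15]; 376 227 [ 0.46  -0.306  0.065] [156  19  10]; 377 227 [ 0.46  -0.31   0.064] [200  48  39]; 378 227 [ 0.46  -0.313  0.063] [198 133 120]; 379 227 [ 0.46  -0.316  0.066] [197 167 152]; 380 227 [ 0.459 -0.319  0.065] [198  31  14]; 381 227 [ 0.459 -0.322  0.067] [182  84  54]; 374 228 [ 0.457 -0.303  0.053] [89 16 14]; 375 228 [ 0.457 -0.303  0.067] [141  20  13]; 376
[... 3323 characters left out ...]
8  69]; 372 238 [ 0.426 -0.293  0.062] [201  76  67]; 373 238 [ 0.426 -0.298  0.056] [206  34  16]; 372 239 [ 0.423 -0.294  0.057] [181  77  49]; 
spindle 106 [ 0.5077 -0.0295  0.12  ] ((508.4691162109375, -37.78307342529297), (48.695709228515625, 30.525291442871094), 88.54029846191406)
cam 298 [ 0.626  -0.1089  0.0907] ((625.2763061523438, -107.82300567626953), (61.1790885925293, 52.891319274902344), 54.713558197021484)
green 203 [ 0.6951 -0.0108  0.1046] ((695.3742065429688, -10.518688201904297), (46.99311828613281, 47.07887268066406), 31.095205307006836)
redl 206 [0.5054 0.1834 0.1047] ((504.8660888671875, 183.71498107910156), (47.097312927246094, 46.27208709716797), 88.7712173461914)
0.9
```

View pics/crop1.png

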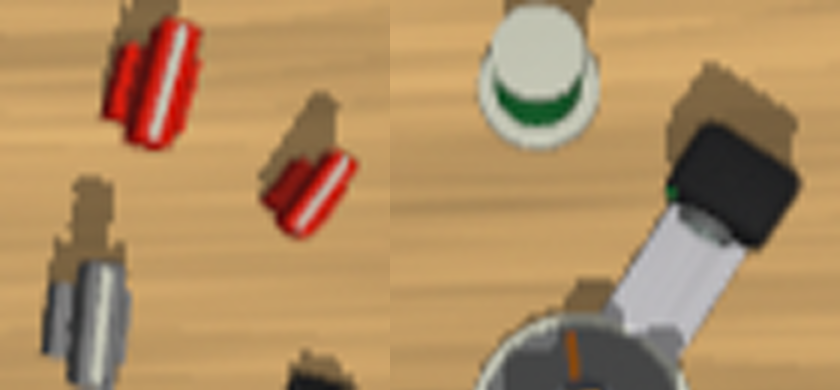

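The crop confirms the choice. At left are the large red knob, the small red knob (crop pixel 312,195) and the grey one. At right are the green lamp and the webcam on its bar, with the orange stripe pointing nearly up the picture, towards +x. I'm moving now, passing over the rig to look.

```bash
python3 -m inch '{"travel": [[-0.38,-0.36,-0.09],[-0.38,-0.36,-0.09],[-0.38,-0.36,-0.09],[-0.38,-0.36,-0.09],[-0.38,-0.36,-0.09],[-0.38,-0.36,-0.09],[-0.38,-0.36,-0.09],[-0.38,-0.36,-0.09],[-0.38,-0.36,-0.09],[-0.38,-0.36,-0.09]], "spin": [0,0,0,0,0,0,0,0,0,0]}' 0
python3 -m inch '{"travel": [[-0.04,-0.12,-0.02],[-0.04,-0.12,-0.02],[-0.04,-0.12,-0.02],[-0.04,-0.12,-0.02]], "spin": [0,0,0,0]}'
```

```text
t: 1.73
tool_pos: [0.4078, 0.1517, 0.3069]
orientation: [0.711, 3.059, 0.001]
force: [1.6, 0.1, 0.8]
opening: 0.093
gripper_force: 0.0
t: 2.07
tool_pos: [0.3903, 0.0224, 0.3279]
orientation: [0.721, 3.055, -0.003]
force: [0.0, 0.2, -0.0]
opening: 0.093
gripper_force: 0.0
```

```bash
cat >> h.py <<'E'
from scipy.spatial.transform import Rotation as Ro
def wrays(info,u,v):  # unit rays (camera frame) of the equidistant fisheye
    K=np.array(info["camera_matrix"]);x=(u-K[0,2])/K[0,0];y=(v-K[1,2])/K[1,1]
    r=np.hypot(x,y)+1e-12
    return np.c_[np.sin(r)*x/r,np.sin(r)*y/r,np.cos(r)]
def wpts(info,d,mask):
    v,u=np.nonzero(mask&(d>0));z=d[v,u];R=wrays(info,u,v)
    V=np.linalg.inv(np.array(info["view"]));return (R/R[:,2:]*z[:,None])@V[:3,:3].T+V[:3,3],u,v
def wplane(info,u,v,z): # pixel -> world at height z
    V=np.linalg.inv(np.array(info["view"]));D=wrays(info,np.atleast_1d(u).astype(float),np.atleast_1d(v).astype(float))@V[:3,:3].T
    return V[:3,3]+D*((z-V[2,3])/D[:,2])[:,None]
def wpix(info,P):
    V=np.array(info["view"]);K=np.array(info["camera_matrix"]);c=V[:3,:3]@np.array(P)+V[:3,3]
    h=np.hypot(c[0],c[1]);t=np.arctan2(h,c[2]);return np.array([K[0,2]+K[0,0]*t*c[0]/h,K[1,2]+K[1,1]*t*c[1]/h])
def snap(tag):
    info=optics.camera_info("wrist");s=robot.read_state();im,d=optics.read_camera("wrist")
    cv2.imwrite(f"pics/{tag}.png",im[:,:,::-1]);np.savez(tag+".npz",im=im,d=d,view=info["view"],camera_matrix=info["camera_matrix"]);return info,im,d,s
E
python3 - <<'E'
from h import *
info,im,d,s=snap("w1");print(s["t"],s["tool_pos"],s["q"].round(3))
for n in("spindle","lens","lamp_green","knob"):
    for r in models.look_for("wrist",n)[:3]:
        print(n,round(r["p"],2),np.round(r["centre"],4),wpix(info,r["centre"]).round())
print(wpix(info,[.508,-.03,.136]))
E
```

```text
2.0667 [0.39032039 0.02239225 0.32788942] [-0.072 -0.474  1.859 -0.003  1.754 -1.179]
spindle 0.82 [ 0.4863 -0.018   0.0202] [287. 240.]
spindle 0.51 [ 0.2804 -0.287   0.036 ] [ 80. 201.]
lens 0.94 [ 0.4934 -0.0303  0.0222] [282. 248.]
lamp_green 0.94 [ 0.672  -0.0035  0.016 ] [342. 325.]
knob 0.93 [ 0.3736 -0.1694  0.0646] [155. 227.]
knob 0.89 [ 0.5155 -0.22    0.0876] [175. 326.]
[286.83658422 293.13316534]
```

View pics/w1.png

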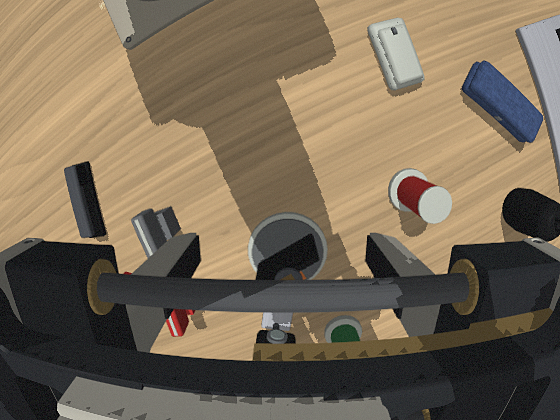

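Wrist view: the linkage hides everything ahead of the jaws, including the spindle near (287,293). The grey knob is at (155,227) and the large red knob at about (178,320). I'll move the tool past the rig so that the camera looks straight down on it.

```bash
python3 -m inch '{"travel": [[-0.04,0,0],[-0.08,0,0],[-0.12,0,0],[-0.16,0,0],[-0.2,0,0],[-0.22,0,0],[-0.23,0,0],[-0.23,0,0]], "spin": [0,0,0,0,0,0,0,0]}'
python3 - <<'E'
from h import *
info,im,d,s=snap("w2");print(s["t"],s["tool_pos"],s["q"].round(3))
for n in("spindle","lens","lamp_green","knob"):
    for r in models.look_for("wrist",n)[:3]:
        print(n,round(r["p"],2),np.round(r["centre"],4),wpix(info,r["centre"]).round())
print(wpix(info,[.508,-.03,.136]),wpix(info,[.445,-.303,.064]))
E
```

```text
t: 2.98
tool_pos: [0.5985, -0.0718, 0.324]
orientation: [-0.707, -3.058, -0.0]
force: [-0.3, 0.9, -0.0]
opening: 0.0929
gripper_force: 0.0
2.9833 [ 0.59851772 -0.07183648  0.32398925] [-0.205  0.122  1.338  0.     1.685 -1.321]
spindle 0.61 [ 0.5049 -0.0271  0.0223] [281.  98.]
spindle 0.48 [ 0.2868 -0.2874  0.0341] [70. 62.]
lens 0.74 [ 0.5372 -0.0566  0.0193] [272. 128.]
lamp_green 0.93 [ 0.6819 -0.0099  0.0901] [356. 219.]
knob 0.8 [ 0.3844 -0.1756  0.0725] [138.  70.]
knob 0.61 [ 0.4443 -0.2985  0.0477] [ 97. 153.]
knob 0.56 [ 0.5034 -0.2136  0.0759] [151. 163.]
[279.4738084   92.85480911] [ 88.93087294 155.66132456]
```

View pics/w2.png

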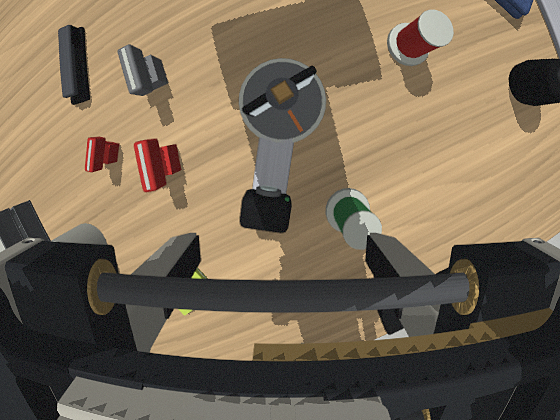

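A clear view. The brass shaft is at (283,92) and the orange stripe at (296,121). The webcam is at (266,212), the green lamp at (353,217), the small red knob at (97,154) and the large one at (150,165).

```bash
cat > m.py <<'E'
from h import *
def measure(tag):
    a=np.load(tag+".npz");im,d=a["im"],a["d"];info={k:a[k] for k in("view","camera_matrix")}
    hsv=cv2.cvtColor(im,cv2.COLOR_RGB2HSV).astype(int);H,S,V=hsv[...,0],hsv[...,1],hsv[...,2]
    p,u,v=wpts(info,d,np.ones(d.shape,bool));m=lambda M:M[v,u]
    ax=np.array([.508,-.032])
    def near(c,r):return np.hypot(*(p[:,:2]-c).T)<r
    # brass shaft top
    q=(p[:,2]>.128)&(p[:,2]<.145)&near(ax,.03)
    if q.sum()>5:
        c=p[q];print("shaft top",q.sum(),c.mean(0).round(4),cv2.minAreaRect((c[:,:2]*1000).astype(np.float32)))
        w=wplane(info,u[q],v[q],.136);print("  ray z=.136",w.mean(0).round(4))
    f=(p[:,2]>.098)&(p[:,2]<.109)&near(ax,.055)&m(V<90)
    if f.sum()>20:
        c=p[f];mu=c.mean(0);w,e=np.linalg.eigh(np.cov((c-mu)[:,:2].T));print("frame",f.sum(),mu.round(4),"normal dir",np.arctan(-e[0,1]/e[1,1]).round(4), np.sqrt(w).round(4))
    o=m((H>4)&(H<14)&(S>170))&near(ax,.06)&(p[:,2]<.03)
    if o.sum()>5:
        c=p[o];mu=c.mean(0);w,e=np.linalg.eigh(np.cov((c-mu)[:,:2].T));print("stripe",o.sum(),mu.round(4),np.arctan(e[1,1]/e[0,1]).round(3))
    k=near([.625,-.108],.06)&(p[:,2]>.086)&(p[:,2]<.1)
    if k.sum()>20: c=p[k];print("webcam",c.mean(0).round(4),cv2.minAreaRect((c[:,:2]*1000).astype(np.float32)))
    for n,g in(("green",[.695,-.0105]),("red",[.505,.1835])):
        k=near(g,.04)&(p[:,2]>.099)&(p[:,2]<.112)
        if k.sum()>20: c=p[k];(x,y),r=cv2.minEnclosingCircle((c[:,:2]*1000).astype(np.float32));print(n,k.sum(),c.mean(0).round(4),x,y,r)
    k=near([.445,-.303],.04)&(p[:,2]>.055)&(p[:,2]<.075)
    if k.sum()>10:
        c=p[k];r=cv2.minAreaRect((c[:,:2]*1000).astype(np.float32));b=k&m((S<120)&(V>100));print("knob",k.sum(),c.mean(0).round(4),np.percentile(c[:,2],[50,95]).round(4),r)
        w=wplane(info,u[b],v[b],.064)[:,:2];mu=w.mean(0);e=np.linalg.eigh(np.cov((w-mu).T))[1];print("  line",b.sum(),mu.round(4),((w-mu)@e[:,1]).min().round(4),((w-mu)@e[:,1]).max().round(4),"yaw",np.arctan(e[1,1]/e[0,1]).round(3))
if __name__=="__main__":
    import sys;measure(sys.argv[1])
E
python3 m.py w2
```

```text
shaft top 303 [ 0.5073 -0.0272  0.1342] ((506.7410888671875, -27.263755798339844), (18.876314163208008, 18.387847900390625), 5.197678089141846)
  ray z=.136 [ 0.5075 -0.0273  0.136 ]
frame 471 [ 0.5009 -0.0286  0.1047] normal dir 0.0959 [0.0036 0.0329]
stripe 57 [ 0.5405 -0.0239  0.0193] 0.102
webcam [ 0.6252 -0.1083  0.0915] ((624.7734985351562, -108.06037902832031), (61.14461898803711, 48.39862060546875), 56.46540832519531)
green 1050 [ 0.6904 -0.0107  0.1042] 693.5780029296875 -9.281055450439453 25.290454864501953
red 1029 [0.5042 0.183  0.104 ] 503.8419189453125 184.886962890625 25.455223083496094
knob 371 [ 0.4444 -0.2998  0.0621] [0.0628 0.0647] ((444.0460510253906, -301.7796630859375), (17.468345642089844, 49.95355987548828), 52.23160934448242)
  line 86 [ 0.4438 -0.3026] -0.0242 0.0253 yaw -0.668
```

```bash
python3 -m inch '{"travel": [[-0.05,-0.275,0.12],[-0.05,-0.275,0.12],[-0.05,-0.275,0.12],[-0.05,-0.275,0.12],[-0.05,-0.275,0.12],[-0.05,-0.275,0.12],[-0.05,-0.275,0.12],[-0.05,-0.275,0.12],[-0.05,-0.275,0.12],[-0.05,-0.275,0.12]], "spin": [0.02,0.05,0.08,0.12,0.16,0.2,0.2,0.2,0.2,0.2]}' 0.5
python3 - <<'E'
from h import *
info,im,d,s=snap("w3");print(s["t"],s["tool_pos"],s["orientation"],s["q"].round(3),s["opening"])
import m;m.measure("w3")
E
```

```text
t: 4.07
tool_pos: [0.5203, -0.3417, 0.2065]
orientation: [-1.015, -2.973, -0.001]
force: [0.4, 0.3, 0.9]
opening: 0.0465
gripper_force: 0.0
4.0667 [ 0.52025153 -0.34166158  0.20648176] [-1.01475477e+00 -2.97307744e+00 -1.05483887e-03] [-6.640e-01  2.050e-01  1.459e+00  1.000e-03  1.478e+00 -1.577e+00] 0.046505701972631264
shaft top 136 [ 0.5108 -0.0324  0.1329] ((512.783203125, -30.855873107910156), (21.217731475830078, 11.565800666809082), 66.08409881591797)
  ray z=.136 [ 0.5102 -0.0361  0.136 ]
frame 356 [ 0.5039 -0.058   0.1043] normal dir -0.058 [0.0051 0.012 ]
stripe 78 [ 0.5411 -0.0245  0.0195] 0.101
webcam [ 0.6231 -0.113   0.0913] ((623.9471435546875, -108.58096313476562), (61.23434829711914, 48.41081237792969), 55.156009674072266)
knob 966 [ 0.4443 -0.3026  0.0629] [0.063  0.0645] ((444.00982666015625, -302.25311279296875), (16.078899383544922, 49.165557861328125), 51.86954116821289)
  line 259 [ 0.4433 -0.3019] -0.0226 0.0236 yaw -0.707
```

View pics/w3.png

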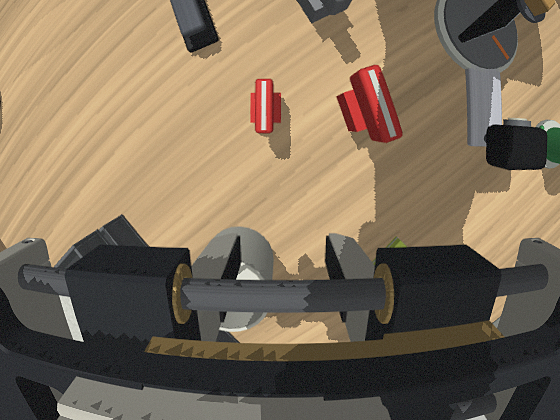

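The knob is alone and upright at (264,106), and its bar lines up with the tool's x. The large red knob at (377,103) is clear of the half-closed fingers.

```bash
python3 -m inch '{"travel": [[0.04,-0.008,0.01],[0.075,-0.0155,0.02],[0.085,-0.0155,0.05],[0.085,-0.0155,0.085],[0.085,-0.0155,0.115],[0.085,-0.0155,0.14],[0.085,-0.0155,0.15],[0.085,-0.0155,0.154],[0.085,-0.0155,0.154],[0.085,-0.0155,0.154]], "spin": [0.007,0.007,0.007,0.007,0.007,0.007,0.007,0.007,0.007,0.007]}'
```

```text
t: 4.95
tool_pos: [0.4453, -0.3029, 0.0543]
orientation: [1.021, 2.968, -0.001]
force: [0.1, -0.4, 0.4]
opening: 0.0464
gripper_force: 0.0
```

```bash
python3 -m inch '{"travel": [[0,0,0],[0,0,0],[0,0,0],[0,0,0],[0,0,0],[0,0,0]], "spin": [0,0,0,0,0,0]}' 1 25
```

```text
t: 5.45
tool_pos: [0.4438, -0.3026, 0.0524]
orientation: [1.024, 2.97, -0.0]
force: [0.1, -0.5, 1.6]
opening: 0.0161
gripper_force: 25.0
```

```bash
python3 -m inch '{"travel": [[0,0,-0.03],[0,0,-0.07],[0,0,-0.11],[0,0,-0.15],[0.01,0.025,-0.168],[0.026,0.056,-0.168],[0.042,0.09,-0.168],[0.06,0.128,-0.168],[0.076,0.163,-0.168],[0.092,0.197,-0.168]], "spin": [0,0,0,0,-0.1,-0.2,-0.3,-0.4,-0.5,-0.6]}'
```

```text
t: 6.28
tool_pos: [0.4926, -0.0887, 0.2202]
orientation: [0.093, 3.14, 0.0]
force: [1.0, -0.7, -1.1]
opening: 0.0157
gripper_force: 25.0
```

```bash
python3 -m inch '{"travel": [[-0.006,0.03,0],[-0.0105,0.056,0],[-0.0108,0.064,0],[-0.0108,0.064,0.008],[-0.0108,0.064,0.014],[-0.0108,0.064,0.014],[-0.0108,0.064,0.014]], "spin": [-0.1,-0.16,-0.16,-0.16,-0.16,-0.16,-0.16]}'
python3 - <<'E'
from h import *
info,im,d,s=snap("w4");print(s["t"],s["tool_pos"],s["orientation"])
out=[]
for c in("side","top"):
    im2,d2=optics.read_camera(c);np.savez(c+"1.npz",im=im2,d=d2);i=optics.camera_info(c);x,y=pix(i,[.507,-.027,.15]).astype(int)
    out.append(cv2.resize(im2[y-32:y+32,x-32:x+32],(400,400),interpolation=cv2.INTER_CUBIC))
cv2.imwrite("pics/c4.png",np.hstack(out)[:,:,::-1])
E
```

```text
t: 6.87
tool_pos: [0.5067, -0.0287, 0.2051]
orientation: [0.147, -3.136, -0.0]
force: [0.4, 0.0, -0.6]
opening: 0.0158
gripper_force: 25.0
6.8667 [ 0.50669084 -0.02873239  0.20506959] [ 1.47003907e-01 -3.13602203e+00 -3.99506342e-05]
```

View pics/c4.png

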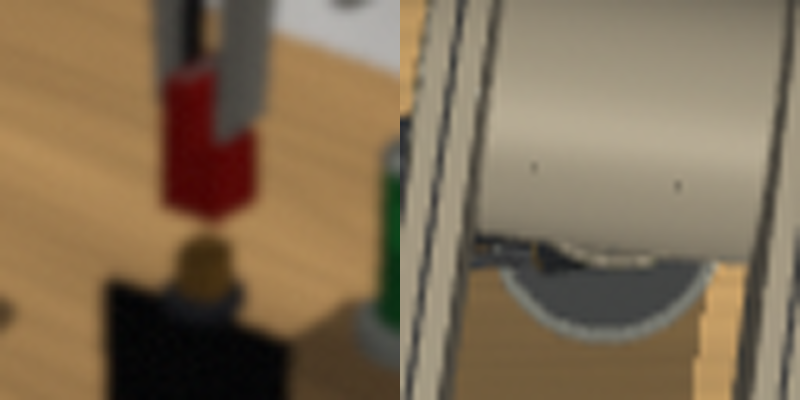

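The side crop shows the knob upright in the jaws just above the brass shaft, with bottom corner at (208,215) and shaft at (205,262), so it is well centred. I'm lowering it gently.

```bash
python3 -m inch '{"travel": [[-0.0005,0.0015,0.006],[-0.0005,0.0015,0.012],[-0.0005,0.0015,0.016],[-0.0005,0.0015,0.019],[-0.0005,0.0015,0.022],[-0.0005,0.0015,0.025],[-0.0005,0.0015,0.025],[-0.0005,0.0015,0.025]], "spin": [0,0,0,0,0,0,0,0]}'
```

```text
t: 7.68
tool_pos: [0.5084, -0.0266, 0.1819]
orientation: [-0.151, 3.137, -0.002]
force: [0.2, -3.5, 1.3]
opening: 0.0159
gripper_force: 25.0
```

```bash
python3 -m inch '{"travel": [[0,-0.001,0],[0,-0.001,0.003],[0,-0.001,0.006],[0,-0.001,0.009],[0,-0.001,0.012],[0,-0.001,0.014],[0,-0.001,0.016],[0,-0.001,0.016]], "spin": [0,0,0,0,0,0,0,0]}'
```

```text
t: 8.35
tool_pos: [0.5077, -0.0269, 0.1645]
orientation: [0.151, -3.137, -0.0]
force: [1.0, -1.7, -1.8]
opening: 0.0159
gripper_force: 25.0
```

```bash
python3 -m inch '{"travel": [[0,-0.0005,0.001],[0,-0.0005,0.002],[0,-0.0005,0.003],[0,-0.0005,0.003],[0,-0.0005,0.003]], "spin": [0,0,0,0,0]}'
```

```text
t: 8.77
tool_pos: [0.5081, -0.027, 0.1643]
orientation: [-0.151, 3.138, 0.001]
force: [-8.3, 1.4, 14.9]
opening: 0.0159
gripper_force: 25.0
```

It is seated: 15 N upward at the expected height. Now I ease the push and turn it clockwise by 0.35 plus the play.

```bash
python3 -m inch '{"travel": [[0.0005,0,-0.0015],[0.0005,0,-0.0015],[0.0005,0,-0.0015],[0.0005,0,-0.0015],[0.0005,0,-0.0015],[0.0005,0,-0.0015],[0.0005,0,-0.0015],[0.0005,0,-0.0015],[0.0005,0,-0.0015],[0.0005,0,-0.0015]], "spin": [0.05,0.1,0.16,0.22,0.28,0.34,0.39,0.43,0.43,0.43]}'
python3 - <<'E'
from h import *
info,im,d,s=snap("w5");print(s["t"],s["tool_pos"],s["orientation"],s["force"],s["wrist_torque"])
import m;m.measure("w5")
x=[]
for c in("top","side"):
    i2,d2=optics.read_camera(c);np.savez(c+"2.npz",im=i2,d=d2);i=optics.camera_info(c);px,py=pix(i,[.507,-.027,.1]).astype(int)
    x.append(cv2.resize(i2[py-35:py+35,px-35:px+35],(300,300),interpolation=cv2.INTER_CUBIC))
x=np.vstack(x);cv2.imwrite("pics/c5.png",np.hstack([im[:,:,::-1][:420],cv2.resize(x,(210,420))[:,:,::-1]]))
E
```

```text
t: 9.6
tool_pos: [0.5078, -0.0279, 0.1643]
orientation: [0.52, 3.097, -0.001]
force: [-0.8, -3.5, 4.2]
opening: 0.016
gripper_force: 25.0
9.6 [ 0.50783775 -0.02788949  0.16433066] [ 5.19880176e-01  3.09737746e+00 -1.09548657e-03] [-0.78633197 -3.48749817  4.20905998] [-0.86335699  0.19833456  0.08128234]
shaft top 433 [ 0.4957 -0.0232  0.1408] ((497.3418884277344, -23.419570922851562), (30.21470069885254, 9.356914520263672), 71.12034606933594)
  ray z=.136 [ 0.4971 -0.0238  0.136 ]
frame 1350 [ 0.4992 -0.0248  0.1045] normal dir -0.2892 [0.0031 0.0324]
red 2116 [0.5026 0.1819 0.104 ] 503.5965881347656 184.34144592285156 25.503767013549805
```

View pics/c5.png

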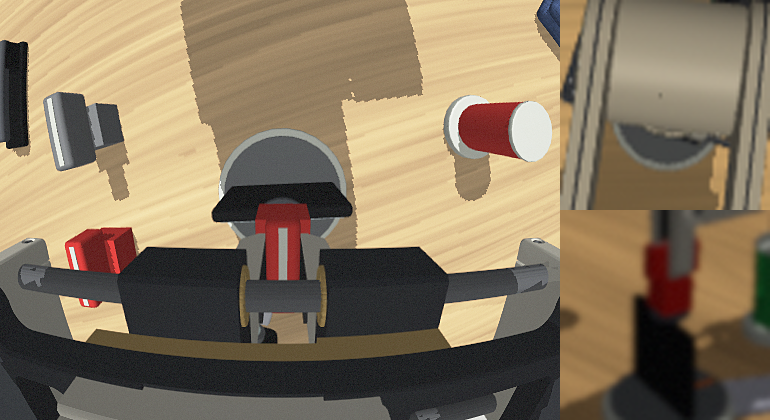

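```bash
cat > f.py <<'E'
from h import *
def frame(tag):
    a=np.load(tag+".npz");im,d=a["im"],a["d"];info={k:a[k] for k in("view","camera_matrix")}
    p,u,v=wpts(info,d,np.ones(d.shape,bool));V=im.max(2)[v,u]
    k=(np.hypot(*(p[:,:2]-[.505,-.028]).T)<.055)&(p[:,2]>.1)&(p[:,2]<.1095)&(V<90)
    w=wplane(info,u[k],v[k],.106)[:,:2];w=w[np.hypot(*(w-[.505,-.028]).T)<.052]
    c=w.mean(0);e=np.linalg.eigh(np.cov((w-c).T))[1][:,1];e*=np.sign(e[1]);n=np.array([e[1],-e[0]])
    s=(w-c)@e;t=(w-c)@n;b=np.round(s/.003).astype(int);B=[j for j in set(b) if (b==j).sum()>5]
    for nm,f in(("back",lambda x:np.percentile(x,4)),("front",lambda x:np.percentile(x,96))):
        S=np.array([j*.003 for j in B]);T=np.array([f(t[b==j]) for j in B])
        for _ in range(3):
            q=np.polyfit(S,T,1);r=abs(T-np.polyval(q,S));S,T=S[r<=2*r.std()+1e-4],T[r<=2*r.std()+1e-4]
        print(tag,nm,len(S),"normal",round(np.arctan2(n[1],n[0])+np.arctan(q[0]),4),"resid",r.std().round(5))
    print(" pca",np.arctan2(n[1],n[0]).round(4),c.round(4),np.ptp(s).round(3), "rect",cv2.minAreaRect((w*1000).astype(np.float32)))
if __name__=="__main__":
    import sys
    for t in sys.argv[1:]:frame(t)
E
python3 f.py w2 w5
```

```text
w2 back 15 normal 0.0987 resid 0.00011
w2 front 17 normal 0.0944 resid 0.00011
 pca 0.0963 [ 0.5011 -0.0289] 0.095 rect ((507.6884460449219, -26.333980560302734), (34.54750442504883, 93.93002319335938), 13.143393516540527)
w5 back 20 normal -0.2895 resid 0.00014
w5 front 20 normal -0.2949 resid 0.00033
 pca -0.2903 [ 0.4989 -0.0248] 0.093 rect ((497.2106018066406, -24.327735900878906), (93.30731201171875, 14.959304809570312), 73.41590118408203)
```

The mirror's normal is at −0.290 and the target is −0.255, so I turn back 0.035. The spring keeps the play taken up on the same side.

```bash
python3 -m inch '{"travel": [[0,-0.0005,0],[0,-0.0005,0],[0,-0.0005,0],[0,-0.0005,0],[0,-0.0005,0],[0,-0.0005,0]], "spin": [-0.015,-0.035,-0.035,-0.035,-0.035,-0.035]}'
python3 - <<'E'
from h import *
import f
s=snap("w6")[3];f.frame("w6");print(s["force"])
s=snap("w7")[3];f.frame("w7");print(s["t"],s["tool_pos"],s["orientation"],s["gripper_force"])
E
```

```text
t: 10.25
tool_pos: [0.5078, -0.0279, 0.1643]
orientation: [0.466, 3.106, 0.0]
force: [-0.6, -2.6, 5.1]
opening: 0.0157
gripper_force: 25.0
w6 back 17 normal -0.257 resid 8e-05
w6 front 20 normal -0.248 resid 0.00055
 pca -0.2541 [ 0.4989 -0.0249] 0.093 rect ((497.0479431152344, -24.688583374023438), (93.28913116455078, 14.881916999816895), 75.74646759033203)
[-0.63922151 -2.64718461  5.07240977]
w7 back 19 normal -0.2541 resid 0.00013
w7 front 20 normal -0.2581 resid 0.00022
 pca -0.2549 [ 0.4989 -0.0251] 0.093 rect ((497.11944580078125, -24.677810668945312), (93.3060531616211, 14.975504875183105), 75.42780303955078)
10.3 [ 0.50781276 -0.02791585  0.16430778] [4.65997981e-01 3.10575252e+00 1.82913900e-04] 25.003433525562286
```

The normal now reads −0.255 in two pictures and is steady. The knob is seated and gripped with 25 N, so I'm handing in.

```bash
python3 -c "
from plant import close_job
print(close_job())"
```

```text
the job is handed in; nothing more can be done
None
```

I handed the job in at about 10 s of the 38 s: the small red knob is seated on the spindle, held with 25 N, and the mirror stands at the angle I calculated for the green lamp (normal −0.255 rad in the last two pictures); no verdict came back.

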